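# Gauge a test bar against the flip stop of a cut-off jig

## Robot

A 6-joint arm with a two-finger parallel gripper is mounted at the origin on a cart in front of the work surface, level with it; the furniture and walls round the work are solid. World frame = base frame: x ahead of the robot, y to its left, z up, the work surface at z = 0. Lengths are in m, angles in rad, forces in N, time in s.
With the tool pointing down it reaches from about 0.275 to 0.75 m from the base axis. Payload 10.2 kg.
Tool frame: the origin (TCP) lies at the very end of the fingers, on their centre line; the grasp point (between the pads) lies 19 mm behind it; z points along the fingers, y is the direction in which the jaws open and shut (so a half turn about z gives the same grasp; the last joint's range is limited). The gripper opens to 85 mm and grips with 20 to 120 N. Pads are 22 mm wide; open, the fingers measure 114 mm over their backs; the gripper's body (76 mm by 85 mm) begins 54 mm behind the grasp point. The pads swing forward as they close: fully open they stand 13 mm farther back than shut.
Start: joints at [1.058, 0.313, 1.498, -0, 1.331, -0.223], TCP at [0.15, 0.503, 0.231] pointing down, gripper open.
Joint ranges: [-2.94, 2.94], [-0.97, 2.17], [0.19, 2.56], [-1.23, 4.37], [0.02, 3.11], [-2.88, 2.88]. Speed limits (rad/s): [2.39, 2.39, 3.01, 3.14, 3.14, 3.14].

## Interface

Orientations are given as [roll, pitch, yaw] about the fixed x, y, z axes, in that order (R = Rz(yaw) Ry(pitch) Rx(roll)).
In Python, from bench import get_state, snapshot, close_job gives the robot as it stands.
- The arm moves only by the tool drive_tool, never from a script. Its argument "targets" is a list of rows, each an object of numbers: "gripper": the opening, from -1 (shut) to 1 (fully open); "dx", "dy", "dz": the shift along the tool's x, y, z as a fraction of full scale; "ax", "ay", "az": the turn, a rotation vector about the tool's x, y, z as a fraction of full scale. In form: [{"gripper": .., "dx": .., "dy": .., "dz": .., "ax": .., "ay": .., "az": ..}, ...]. A call has 1 to 12 rows; each row shifts and turns the commanded pose from where the row before left it, along the tool's axes as they then stand; what a row does not reach is not made up. Full scale, the value 1, is 0.5 m for a shift and 180 degrees for a turn. A row lasts 1/10 s, in which the tool goes at most 50 mm and 8.59 degrees, less where a joint would pass 70% of its speed; a pose out of reach is approached as far as the arm can. A call with a number of a shift or a turn outside -1 to 1 is refused whole. A call with a gripper value outside its range is refused whole. The fingers move at their own pace and stop on an object; "grip_force" is the grip in N (left out, the last holds). Time passes only in rows, so rows that do not move let the fingers close. It gives the time, the measured TCP pose, the force and the opening at its end, in the units of the state.
- get_state(): the state, without advancing time (a new reading comes with each control period).
- snapshot(name): name is "scene" or "top" or "wrist"; returns a dict with "color" (384x512x3 uint8, red, green, blue), "mtx" (3x3 intrinsics, pixels), "k1" (the pictures are not rectified: a ray, as slopes to the right and down, at radius r is drawn at 1 + k1 r^2 times it, then the intrinsics apply), "rvec" (rotation vector, rad) and "tvec" (3), from world to camera coordinates, as OpenCV has them. Camera axes: x right, y down, z forward; pixel columns grow to the right and rows downward; lengths in m; the calibration is good to about 2 mm. A picture is of the moment at which its call begins. There is no depth.
- close_job(): hands the job in, once; it reports no verdict.
The state is a dict: "time": time; "q": joint angles; "joint_velocities": joint speeds; "joint_efforts": joint torques, N m; "position": TCP position; "ee_rot": TCP orientation; "force": force on the tool from outside, world axes, zero at the start; "moment": the same for the moment, N m; "gripper_width": finger opening in m.
Only numpy, scipy, OpenCV 4.12 (cv2) and the standard library are available. Lean on these libraries where they do the work, as an engineer would, in place of code of your own. Each camera call takes 0.05 s, during which the arm holds its last target. There are 200 camera calls.

## Task

Set the grey test bar up for its cut in the cut-off jig: swing the flip stop down until it is fully home, then slide the bar along the fence up to the stop screw and hold it for about a second pressed lightly (a few newtons, never hard enough to strain the stop) against the fence and the screw at the same time. Let go of the bar and flip the stop back up to upright or beyond, leaving the bar lying exactly where it was gauged, flush along the fence, and the other things on the bench where they are.

Things in the scene. Friction and masses are not known exactly. Their poses are not given: they have to be found in the camera images.
- jig: Fixed cut-off jig: white deck 160 mm (x) by 340 mm (y), top 18 mm above the worktop, with a low fence on its far side; it may stand turned on the bench. Origin: at worktop level, 45 mm in front of the fence's face, half way along; axes as the fence's. The dark line across the deck is a saw slot, only a mark.
- fence: Low aluminium fence, 24 mm thick (x), 340 mm long (y), 18 mm high. Origin: on its front face, half way along, at deck level. x points away from the robot, square to the fence (front face x = 0, the deck lies in front, to x = -120 mm); y runs along the fence to the end with the flip stop; z up. Fixed to the jig.
- flip_stop (a joint): Angle of the flip stop about its hinge, parallel to the fence. 0 = fully down on its rest, arm level over the deck; grows as it swings up and back over the fence; 1.57 upright; 1.9 end of travel. The hinge is stiff (0.12 N m friction) and stays where left, so it must be pressed home. Aluminium arm 14 mm wide, 12 mm thick; down, its underside is 6 mm above the bar's top.
- stop_hinge (a point): Point on the hinge axis of the flip stop, in the middle of the arm's width: 17 mm behind the fence's front face, 110 mm to the +y side of the fence's origin, 57 mm above the deck. Fixed to the jig; axes as the fence's. The two dark hinge cheeks reach 26 mm either side of it along the fence and 12 mm above it.
- stop_knob (a point): Centre of the black round knob at the end of the flip stop's arm, 85 mm from the hinge axis: a disc 24 mm in diameter, 18 mm wide, its axis parallel to the hinge, so its two flat ends face along the fence and can be pinched from above at any angle. Down: in front of the hinge, at the hinge's height. Upright: 85 mm above it. Axes turn with the stop.
- stop_screw: Steel stop screw, 10 mm in diameter, set 6 to 18 mm out of the stop's foot (14 mm wide, 22 mm deep, ends 8 mm above the deck); it does not give. Origin: middle of its flat nose, facing the -y end of the fence; its y is the fence's y at every angle, x and z turn with the stop. Stop down: 15 mm in front of the fence's face, 23 mm above the deck, where it meets the bar's end.
- bar: Loose grey plastic test bar, a plain block 30 mm wide (x), 120 mm long (y), 45 mm high, 0.15 to 0.27 kg, lying on the deck on the -y side of the stop. Origin: centre of its underside. It stands 27 mm higher than the fence: grip it across its width from above, a finger over the fence. Flush: origin 15 mm in front of the fence's face, y axes parallel.
- bar_end (a point): Centre of the bar's end face (its +y end) that is to meet the stop screw, 60 mm from the bar's middle and 22.5 mm above its underside. Axes as the bar's.
- timer: Bystander: white bench timer 58 x 62 x 16 mm, lying in front of the jig. Origin: centre of its underside.
- marker: Bystander: felt marker 13 x 139 x 14 mm with black cap, lying in front of the jig. Origin: underside.
- beaker: Bystander: small clear beaker, 50 mm wide, 60 mm high, beside the -y end of the jig. Origin: centre of its underside.
- film_box: Bystander: small carton 52 x 105 x 52 mm beside the +y end of the jig. Origin: centre of its underside.
Mind the look-alikes: they are no part of the job. What is meant by the bar is not brown or green, and is the larger of those in its own colour.

How it is judged:
On the way, in this order (a step that is already met when the one before it is completed fails the run):
1. the flip stop is fully down (within 0.04 rad of its rest) (value of joint flip_stop below 0.04 rad and contact force between bar and stop_screw below 0.5 N), for 0.2 s.
2. with the stop down, the bar lies flush along the fence (2 mm, 0.03 rad) and is pressed against the stop screw with more than 2 N and against the fence with more than 1 N, both at once for 0.5 s (value of joint flip_stop below 0.04 rad and x of bar in the frame of fence between -0.017 and -0.013 m and angle between the y axis of bar and the y axis of fence, either way round below 0.03 rad and z of bar in the frame of fence between -0.003 and 0.003 m and contact force between bar and stop_screw above 2 N and contact force between bar and fence above 1 N), for 0.5 s.
3. the flip stop is up again (1.4 rad or more) (value of joint flip_stop above 1.4 rad), for 0.2 s.
At the end, for the whole second after the job is handed in: The flip stop is up (1.4 rad or more) and still; the bar lies at rest on the deck, flush along the fence (its face within 2 mm, parallel within 0.03 rad), its end within 2 mm along the fence of the stop screw's nose (value of joint flip_stop above 1.4 rad and velocity of joint flip_stop between -0.05 and 0.05 rad/s and linear speed of bar below 0.01 m/s and x of bar in the frame of fence between -0.017 and -0.013 m and angle between the y axis of bar and the y axis of fence, either way round below 0.03 rad and z of bar in the frame of fence between -0.003 and 0.003 m and y of bar_end in the frame of stop_screw between -0.002 and 0.002 m); the robot touches nothing.
It fails at once if the bar is pushed against the stop screw with more than 15 N (contact force between bar and stop_screw above 15 N).
It fails at once if the bar is pushed against the fence with more than 20 N (contact force between bar and fence above 20 N).
It fails at once if the timer, marker, beaker or carton is moved more than 30 mm (distance of any of timer, marker, beaker, film_box from where it was at the start of the episode above 0.03 m).
It also fails if it takes over 72 s, if anything falls off the work surface, if the arm or the gripper's body presses on something with over 40 N, if the wrist force passes 120 N, or if a joint passes its speed limit or range.

## Working session

There is one attempt and no reset: what is moved stays moved. The work goes in short steps, Python scripts to look and compute and a tool call to move; the robot and the scene stay as the last step left them, time stands still between calls to the robot, and variables do not carry over. Pictures are saved under pics/ and viewed, about 8 in all and at most 12, crops included, and the job is handed in when it is done.

Besides the shell and the picture viewer there is one more tool, called after "Request:" as name([rows], argument=value, ...), one row to a line, values as JSON. drive_tool: Moves the arm, as the interface text tells. Shift numbers are shares of 0.5 m and turn numbers shares of 180 degrees, none past 1 either way. Its arguments: {"type":"object","properties":{"targets":{"type":"array","items":{"type":"object","properties":{"gripper":{"type":"number"},"dx":{"type":"number"},"dy":{"type":"number"},"dz":{"type":"number"},"ax":{"type":"number"},"ay":{"type":"number"},"az":{"type":"number"}}}},"grip_force":{"type":"number"}},"required":["targets"]}

```bash
mkdir -p pics; cat > h.py <<'E'
import numpy as np, cv2
from bench import get_state, snapshot, close_job
def snap(n,f=None):
    s=snapshot(n); s['color']=np.asarray(s['color']).astype(np.uint8)
    if f: cv2.imwrite('pics/'+f,s['color'][:,:,::-1])
    return s
def ray(s,px):
    K=np.array(s['mtx']);u=np.array([(px[0]-K[0,2])/K[0,0],(px[1]-K[1,2])/K[1,1]])
    k=s['k1'];v=u.copy()
    for _ in range(30): v=u/(1+k*(v@v))
    R=cv2.Rodrigues(np.array(s['rvec'],float))[0];t=np.array(s['tvec'],float).ravel()
    return -R.T@t, R.T@np.array([v[0],v[1],1])
def onz(s,px,z):
    c,d=ray(s,px); return c+d*(z-c[2])/d[2]
def proj(s,P):
    R=cv2.Rodrigues(np.array(s['rvec'],float))[0]
    q=R@np.array(P,float)+np.array(s['tvec'],float).ravel(); v=q[:2]/q[2]; v=v*(1+s['k1']*(v@v))
    K=np.array(s['mtx']); return np.array([K[0,0]*v[0]+K[0,2],K[1,1]*v[1]+K[1,2]])
def two(s1,p1,s2,p2):
    c1,d1=ray(s1,p1);c2,d2=ray(s2,p2)
    A=np.c_[d1,-d2];x=np.linalg.lstsq(A,c2-c1,rcond=None)[0]
    a,b=c1+d1*x[0],c2+d2*x[1]; return (a+b)/2,np.linalg.norm(a-b)
E
python3 - <<'E'
from h import *
a=snap('scene','scene.png');b=snap('top','top.png')
import pickle;pickle.dump((a,b),open('s0.pkl','wb'))
cv2.imwrite('pics/st.png',np.vstack([cv2.resize(x['color'],(400,300),interpolation=cv2.INTER_AREA) for x in (a,b)])[:,:,::-1])
for s in (a,b): print(s['mtx'],s['k1'],ray(s,(256,192)))
print(get_state())
E
```

```text
[[373.57642254   0.         250.1484753 ]
 [  0.         373.57642254 191.20661398]
 [  0.           0.           1.        ]] -0.12455718464373322 (array([-0.00983455,  0.64573664,  1.0887624 ]), array([ 0.37113651, -0.49295397, -0.78708573]))
[[357.34910304   0.         252.94574792]
 [  0.         357.34910304 190.4841705 ]
 [  0.           0.           1.        ]] 0.0015938844574426157 (array([0.43264869, 0.01473179, 1.02036355]), array([ 0.06792231, -0.02318072, -0.99746692]))
{'time': 0.1, 'q': array([ 1.05756469e+00,  3.13414058e-01,  1.49831034e+00,  2.79835460e-05,
        1.33102952e+00, -2.23365425e-01]), 'joint_velocities': array([ 8.35754715e-04, -2.33170476e-03, -2.38661178e-03, -1.36799383e-05,
       -1.19361749e-03, -4.10527636e-04]), 'joint_efforts': array([ 1.76956208e-03, -4.12895894e+01, -2.60139889e+01, -2.37094546e-04,
        3.04080299e-03,  5.33351368e-06]), 'position': array([0.14993637, 0.50290902, 0.23080118]), 'ee_rot': array([-3.14046626e+00, -2.83734286e-04,  2.85171962e+00]), 'force': array([ 0.11049818, -0.3340376 ,  0.816767  ]), 'moment': array([ 0.04835801, -0.00800986, -0.00480515]), 'gripper_width': 0.08525910739744194}
```

View pics/top.png

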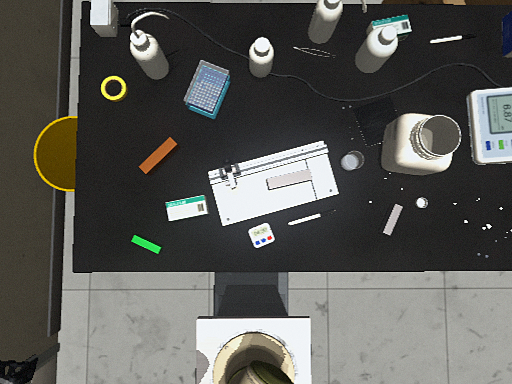

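View pics/scene.png

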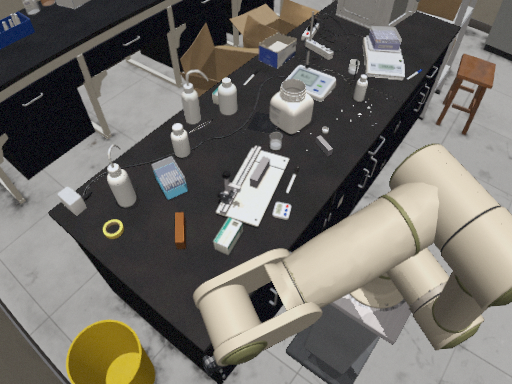

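Top view candidates for the bar: grey bar on the jig (289,180), smaller grey block (393,220), brown block (157,155) and green block (146,244). I choose (289,180), which is the larger grey one and lies on the deck. Next I'll check that in a close crop and measure the deck.

```bash
python3 - <<'E'
from h import *;import pickle
a,b=pickle.load(open('s0.pkl','rb'))
c=b['color']; cr=c[130:235,195:355]
sc=a['color'][135:235,205:305]
im=np.vstack([cv2.resize(cr,(800,525),interpolation=cv2.INTER_CUBIC)])
cv2.imwrite('pics/crop.png',im[:,:,::-1])
m=np.zeros(c.shape[:2],np.uint8); m[130:235,195:345]=(c[130:235,195:345].min(2)>90)
n,l,st,ce=cv2.connectedComponentsWithStats(m)
i=1+np.argmax(st[1:,4]); cn=max(cv2.findContours((l==i).astype(np.uint8),0,2)[0],key=cv2.contourArea)
r=cv2.boxPoints(cv2.minAreaRect(cn)); 
P=np.array([onz(b,p,.018)[:2] for p in r]);print(r,P,np.linalg.norm(np.diff(P,axis=0),axis=1))
hsv=c[165:200,255:320];g=hsv.astype(int)
print(c[180,289],c[220,393],c[200,250])
E
```

```text
[[206.65329 171.15184]
 [324.5043  138.41545]
 [339.7192  193.1891 ]
 [221.8682  225.92549]] [[ 0.55961469  0.13051935]
 [ 0.65426836 -0.20394992]
 [ 0.49784758 -0.24478022]
 [ 0.40594624  0.08668332]] [0.34760467 0.16166192 0.34396793]
[215 210 210] [195 187 186] [239 242 245]
```

View pics/crop.png

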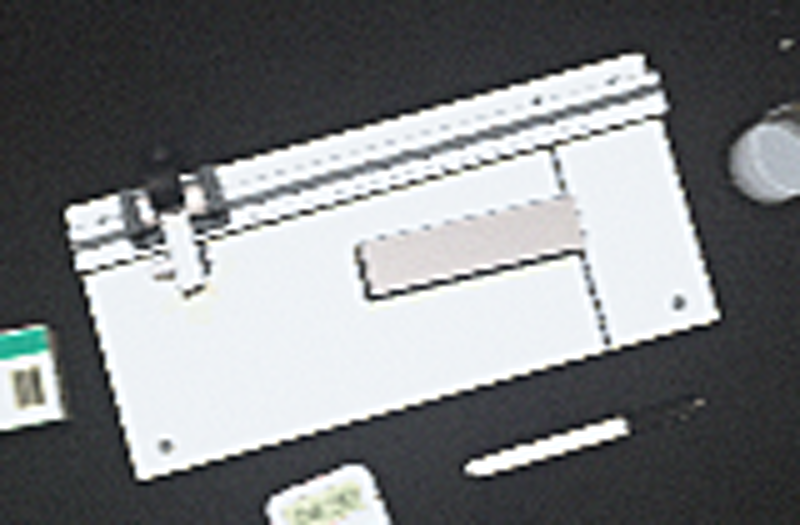

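The crop shows the bar's top at roughly (270–312, 170–190) and the stop raised at about (230,172), with its foot pointing toward the robot. The fence yaw is about 0.27 rad. Now I'll move over the jig for a wrist view.

Request:
drive_tool([
  {"dx":-0.072,"dy":-0.061,"dz":-0.012,"gripper":1},
  {"dx":-0.072,"dy":-0.061,"dz":-0.012,"gripper":1},
  {"dx":-0.072,"dy":-0.061,"dz":-0.012,"gripper":1},
  {"dx":-0.072,"dy":-0.061,"dz":-0.012,"gripper":1},
  {"dx":-0.072,"dy":-0.061,"dz":-0.012,"gripper":1},
  {"dx":-0.072,"dy":-0.061,"dz":-0.012,"gripper":1},
  {"dx":-0.072,"dy":-0.061,"dz":-0.012,"gripper":1},
  {"dx":-0.072,"dy":-0.061,"dz":-0.012,"gripper":1},
  {"dx":-0.072,"dy":-0.061,"dz":-0.012,"gripper":1},
  {"dx":-0.072,"dy":-0.061,"dz":-0.012,"gripper":1},
  {"dx":-0.072,"dy":-0.061,"dz":-0.012,"gripper":1},
  {"dx":-0.072,"dy":-0.061,"dz":-0.012,"gripper":1},
])

```text
invalid input at $.targets[0]: expected keys gripper, dx, dy, dz, ax, ay, az
```

Request:
drive_tool([
  {"az":-0.045},
  {"az":-0.045},
  {"az":-0.045},
  {"az":-0.044},
  {},
])

```text
invalid input at $.targets[0]: expected keys gripper, dx, dy, dz, ax, ay, az
```

```bash
python3 - <<'E'
from h import *;import pickle
w=snap('wrist','w1.png');pickle.dump(w,open('w1.pkl','wb'))
s=get_state();print(s['position'],s['ee_rot'],s['time'],s['q'],ray(w,(256,192)))
E
```

```text
[0.14993953 0.5029436  0.23086852] [-3.14064884e+00 -2.37919289e-04  2.85181771e+00] 0.15 [ 1.05759464e+00  3.13335335e-01  1.49823845e+00  2.35572646e-05
  1.33099193e+00 -2.23432457e-01] (array([0.07834581, 0.52339245, 0.37265208]), array([ 0.26890595, -0.08352435, -0.95958034]))
```

View pics/w1.png

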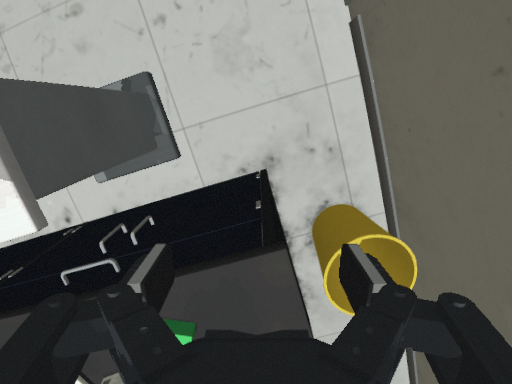

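Every key is required in each row. The wrist picture showed only the floor and the bin (370,260), because the arm hadn't moved. I'll resend the moves.

Request:
drive_tool([
  {"gripper":1,"dx":-0.072,"dy":-0.061,"dz":-0.012,"ax":0,"ay":0,"az":0},
  {"gripper":1,"dx":-0.072,"dy":-0.061,"dz":-0.012,"ax":0,"ay":0,"az":0},
  {"gripper":1,"dx":-0.072,"dy":-0.061,"dz":-0.012,"ax":0,"ay":0,"az":0},
  {"gripper":1,"dx":-0.072,"dy":-0.061,"dz":-0.012,"ax":0,"ay":0,"az":0},
  {"gripper":1,"dx":-0.072,"dy":-0.061,"dz":-0.012,"ax":0,"ay":0,"az":0},
  {"gripper":1,"dx":-0.072,"dy":-0.061,"dz":-0.012,"ax":0,"ay":0,"az":0},
  {"gripper":1,"dx":-0.072,"dy":-0.061,"dz":-0.012,"ax":0,"ay":0,"az":0},
  {"gripper":1,"dx":-0.072,"dy":-0.061,"dz":-0.012,"ax":0,"ay":0,"az":0},
  {"gripper":1,"dx":-0.072,"dy":-0.061,"dz":-0.012,"ax":0,"ay":0,"az":0},
  {"gripper":1,"dx":-0.072,"dy":-0.061,"dz":-0.012,"ax":0,"ay":0,"az":0},
  {"gripper":1,"dx":-0.072,"dy":-0.061,"dz":-0.012,"ax":0,"ay":0,"az":0},
  {"gripper":1,"dx":-0.072,"dy":-0.061,"dz":-0.012,"ax":0,"ay":0,"az":0},
])

```text
time: 1.35
position: [0.4601, 0.027, 0.3035]
ee_rot: [3.142, -0.0, 2.851]
force: [0.2, 0.3, 0.4]
gripper_width: 0.0853
```

Request:
drive_tool([
  {"gripper":1,"dx":0,"dy":0,"dz":0,"ax":0,"ay":0,"az":-0.045},
  {"gripper":1,"dx":0,"dy":0,"dz":0,"ax":0,"ay":0,"az":-0.045},
  {"gripper":1,"dx":0,"dy":0,"dz":0,"ax":0,"ay":0,"az":-0.045},
  {"gripper":1,"dx":0,"dy":0,"dz":0,"ax":0,"ay":0,"az":-0.044},
  {"gripper":1,"dx":0,"dy":0,"dz":0,"ax":0,"ay":0,"az":0},
])

```text
time: 1.85
position: [0.4594, 0.0289, 0.3031]
ee_rot: [3.141, -0.0, -2.868]
force: [0.6, 0.4, 0.1]
gripper_width: 0.0855
```

```bash
python3 - <<'E'
from h import *;import pickle
w=snap('wrist','w2.png');pickle.dump(w,open('w1.pkl','wb'))
s=get_state();print(s['position'],s['ee_rot'],s['time'],s['q'],s['force'],ray(w,(256,192)))
E
```

```text
[0.45937485 0.02893246 0.30316123] [ 3.14143893e+00 -3.09816872e-04 -2.87200868e+00] 1.9 [-1.92538824e-01  1.22900988e-01  1.54774032e+00 -5.34485296e-07
  1.47129721e+00 -2.03291905e+00] [0.61307771 0.59630882 0.1805296 ] (array([0.38742925, 0.00807292, 0.44497252]), array([ 0.27099233,  0.07430069, -0.9597519 ]))
```

View pics/w2.png

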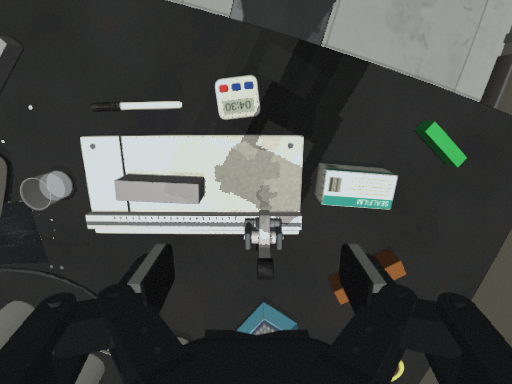

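```bash
cat > m.py <<'E'
from h import *;import pickle
w=pickle.load(open('w1.pkl','rb'));g=cv2.cvtColor(w['color'],cv2.COLOR_RGB2GRAY).astype(float)
def edge(f,a,b,axis):   # threshold crossing with subpixel along line
    out=[]
    for k in f:
        p=(g[a:b,k] if axis==0 else g[k,a:b]); d=np.abs(np.diff(p));i=np.argmax(d)
        i0=max(i-2,0);dd=d[i0:i+3];out.append((a+ (np.arange(i0,i0+len(dd))+.5)@dd/dd.sum()))
    return np.array(out)
cols=np.arange(100,290,5);fr=edge(cols,125,145,0)
P=np.array([onz(w,(c,r),.018)[:2] for c,r in zip(cols,fr)])
vx,vy,x0,y0=cv2.fitLine(P.astype(np.float32),cv2.DIST_HUBER,0,.01,.01).ravel()
d=np.array([vx,vy]);d*=np.sign(d[1]);psi=np.arctan2(-d[0],d[1]);n=np.array([d[1],-d[0]])
rows=np.arange(145,205,5)
L=np.array([onz(w,(c,r),.018)[:2]@d for r,c in zip(rows,edge(rows,74,95,1))]);R=np.array([onz(w,(c,r),.018)[:2]@d for r,c in zip(rows,edge(rows,296,312,1))])
print('psi',psi,'ends',np.median(L),np.median(R),np.median(R)-np.median(L),'res',np.std((P-[x0,y0])@n))
o=n*((np.array([x0,y0])@n)+.12)+d*(np.median(L)+np.median(R))/2
print('fence origin',o)
np.savez('jig.npz',o=o,psi=psi)
E
python3 m.py; python3 - <<'E'
from h import *;import pickle
w=pickle.load(open('w1.pkl','rb'))
c=w['color'];z=np.load('jig.npz');o=z['o'];p=float(z['psi']);n=np.array([np.cos(p),np.sin(p)]);d=np.array([-np.sin(p),np.cos(p)])
F=lambda x,y,h:np.r_[o+n*x+d*y,.018+h]
im=cv2.resize(c[125:285,70:320],(800,512),interpolation=cv2.INTER_CUBIC)
def dot(P,col):
    q=(proj(w,P)-[70,125]+.5)*3.2-.5; cv2.circle(im,tuple(int(round(v)) for v in q),2,col,-1)
for y in (-.17,-.085,0,.085,.17):
    dot(F(0,y,.018),(255,0,0));dot(F(0,y,0),(0,255,0));dot(F(.024,y,.018),(0,0,255))
for t in np.arange(1.4,1.95,.1): dot(F(.017-.085*np.cos(t),.11,.057+.085*np.sin(t)),(255,0,255))
cv2.imwrite('pics/c3.png',im[:,:,::-1])
E
```

```text
psi 0.27022085 ends -0.3641536373507448 -0.02648035944626599 0.3376732779044788 res 0.00021839727729712553
fence origin [ 0.56565011 -0.04598879]
```

View pics/c3.png

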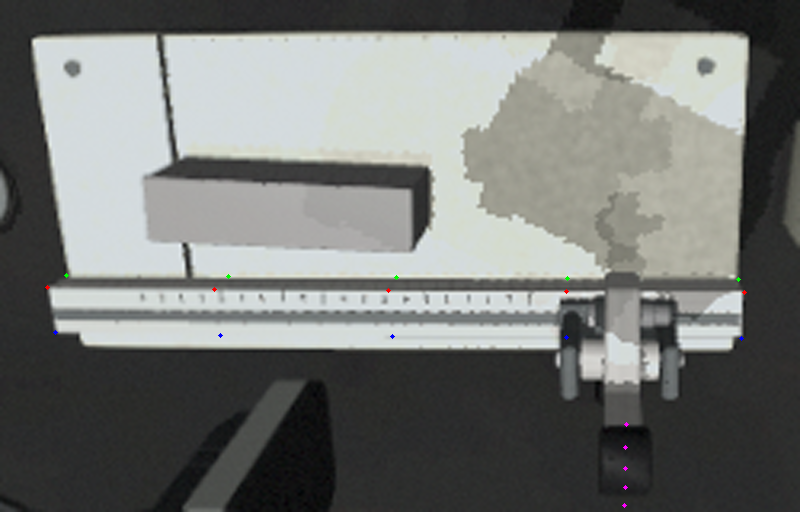

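The overlay agrees with the jig: the predicted fence edges fall on the fence. The knob is at crop (626,460), which puts the stop at about 1.56 rad. The bar's top corners are at crop (145,178), (413,188), (410,250) and (148,240).

```bash
python3 - <<'E'
from h import *;import pickle
w=pickle.load(open('w1.pkl','rb'));z=np.load('jig.npz');o=z['o'];p=float(z['psi']);n=np.array([np.cos(p),np.sin(p)]);d=np.array([-np.sin(p),np.cos(p)])
C=[]
for q in ((145,178),(413,188),(410,250),(148,240)):
    P=onz(w,((q[0]+.5)/3.2-.5+70,(q[1]+.5)/3.2-.5+125),.063)[:2];C.append([(P-o)@n,(P-o)@d])
C=np.array(C);print(C,C.mean(0))
F=lambda x,y,h:np.r_[o+n*x+d*y,.018+h]
for t in (1.56,0): print(t,F(.017-.085*np.cos(t),.11,.057+.085*np.sin(t)))
T=get_state()['position']; print('TCP in fence',(T[:2]-o)@n,(T[:2]-o)@d,T[2])
E
```

```text
[[-0.06185545 -0.0978589 ]
 [-0.05755231  0.02025556]
 [-0.02934833  0.01738969]
 [-0.0333922  -0.10046855]] [-0.04553707 -0.04017055]
1.56 [0.55178497 0.06431261 0.15999505]
0 [0.47075383 0.04186731 0.075     ]
TCP in fence -0.08241893843838548 0.10057207769268073 0.3031612349704359
```

Request:
drive_tool([
  {"gripper":0.2,"dx":-0.066,"dy":0.006,"dz":0,"ax":0,"ay":0,"az":0},
  {"gripper":0.2,"dx":-0.066,"dy":0.006,"dz":0,"ax":0,"ay":0,"az":0},
  {"gripper":0.2,"dx":-0.065,"dy":0.006,"dz":0,"ax":0,"ay":0,"az":0},
  {"gripper":0.2,"dx":0,"dy":0,"dz":0.08,"ax":0,"ay":0,"az":0},
  {"gripper":0.2,"dx":0,"dy":0,"dz":0.08,"ax":0,"ay":0,"az":0},
  {"gripper":0.2,"dx":0,"dy":0,"dz":0.06,"ax":0,"ay":0,"az":0},
  {"gripper":0.2,"dx":0,"dy":0,"dz":0,"ax":0,"ay":0,"az":0},
  {"gripper":0.2,"dx":0,"dy":0,"dz":0,"ax":0,"ay":0,"az":0},
])

```text
time: 2.7
position: [0.5523, 0.0641, 0.1944]
ee_rot: [-3.141, 0.001, -2.871]
force: [0.3, 0.5, 1.4]
gripper_width: 0.0513
```

```bash
python3 - <<'E'
from h import *;import pickle
w=snap('wrist');z=np.load('jig.npz');o=z['o'];p=float(z['psi']);n=np.array([np.cos(p),np.sin(p)]);d=np.array([-np.sin(p),np.cos(p)])
T=get_state()['position']; print('TCP in fence',(T[:2]-o)@n,(T[:2]-o)@d,T[2],get_state()['force'])
im=cv2.resize(w['color'][150:384,60:460],(800,468),interpolation=cv2.INTER_CUBIC)
cv2.imwrite('pics/w4.png',im[:,:,::-1])
E
```

```text
TCP in fence 0.016864070550923236 0.10951107341558873 0.19518858386948723 [ 0.65158099  0.47883544 -0.11629634]
```

View pics/w4.png

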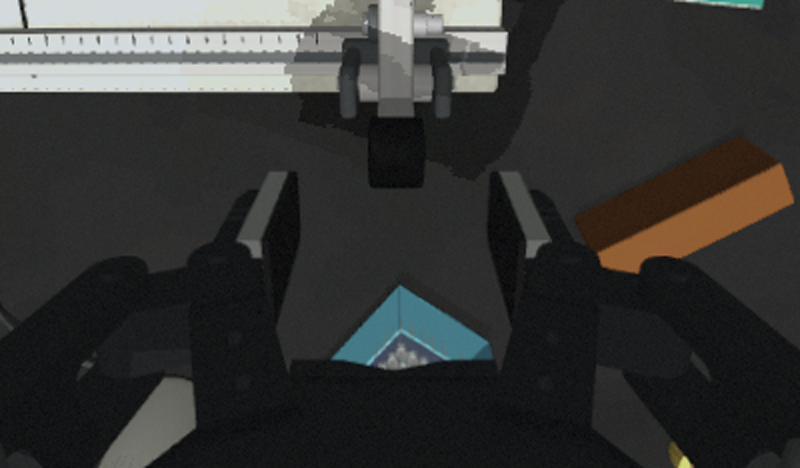

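The knob, at crop (397,152), is centred between the pads. I'll lower and pinch it.

Request:
drive_tool([
  {"gripper":0.2,"dx":0,"dy":0,"dz":0.054,"ax":0,"ay":0,"az":0},
  {"gripper":0.2,"dx":0,"dy":0,"dz":0.054,"ax":0,"ay":0,"az":0},
  {"gripper":-1,"dx":0,"dy":0,"dz":0,"ax":0,"ay":0,"az":0},
  {"gripper":-1,"dx":0,"dy":0,"dz":0,"ax":0,"ay":0,"az":0},
  {"gripper":-1,"dx":0,"dy":0,"dz":0,"ax":0,"ay":0,"az":0},
  {"gripper":-1,"dx":0,"dy":0,"dz":0,"ax":0,"ay":0,"az":0},
  {"gripper":-1,"dx":0,"dy":0,"dz":0,"ax":0,"ay":0,"az":0},
], grip_force=25)

```text
time: 3.45
position: [0.5527, 0.0648, 0.1417]
ee_rot: [3.142, 0.003, -2.869]
force: [-1.0, 5.8, 1.7]
gripper_width: 0.0175
```

Request:
drive_tool([
  {"gripper":-1,"dx":0.022,"dy":0,"dz":0.0017,"ax":0,"ay":0,"az":0},
  {"gripper":-1,"dx":0.0216,"dy":0,"dz":0.0045,"ax":0,"ay":0,"az":0},
  {"gripper":-1,"dx":0.0209,"dy":0,"dz":0.0073,"ax":0,"ay":0,"az":0},
  {"gripper":-1,"dx":0.0197,"dy":0,"dz":0.0099,"ax":0,"ay":0,"az":0},
  {"gripper":-1,"dx":0.0183,"dy":0,"dz":0.0124,"ax":0,"ay":0,"az":0},
  {"gripper":-1,"dx":0.0165,"dy":0,"dz":0.0147,"ax":0,"ay":0,"az":0},
  {"gripper":-1,"dx":0.0145,"dy":0,"dz":0.0167,"ax":0,"ay":0,"az":0},
  {"gripper":-1,"dx":0.0122,"dy":0,"dz":0.0184,"ax":0,"ay":0,"az":0},
  {"gripper":-1,"dx":0.0097,"dy":0,"dz":0.0198,"ax":0,"ay":0,"az":0},
  {"gripper":-1,"dx":0.0071,"dy":0,"dz":0.0209,"ax":0,"ay":0,"az":0},
  {"gripper":-1,"dx":0.0043,"dy":0,"dz":0.0217,"ax":0,"ay":0,"az":0},
  {"gripper":-1,"dx":0,"dy":0,"dz":0,"ax":0,"ay":0,"az":0},
])

```text
time: 4.65
position: [0.4719, 0.0424, 0.0664]
ee_rot: [3.141, 0.002, -2.87]
force: [-2.8, 7.3, 1.1]
gripper_width: 0.0179
```

Request:
drive_tool([
  {"gripper":-1,"dx":0.0014,"dy":0,"dz":0.022,"ax":0,"ay":0,"az":0},
  {"gripper":-1,"dx":0,"dy":0,"dz":0,"ax":0,"ay":0,"az":0},
  {"gripper":-1,"dx":0,"dy":0,"dz":0,"ax":0,"ay":0,"az":0},
])

```text
time: 4.95
position: [0.4713, 0.0423, 0.0557]
ee_rot: [3.141, 0.001, -2.869]
force: [-3.0, 7.9, -1.0]
gripper_width: 0.0173
```

Request:
drive_tool([
  {"gripper":-1,"dx":0,"dy":0,"dz":0.003,"ax":0,"ay":0,"az":0},
  {"gripper":-1,"dx":0,"dy":0,"dz":0,"ax":0,"ay":0,"az":0},
  {"gripper":-1,"dx":0,"dy":0,"dz":0,"ax":0,"ay":0,"az":0},
])

```text
time: 5.25
position: [0.4713, 0.0423, 0.0545]
ee_rot: [3.141, 0.002, -2.869]
force: [-4.9, 7.9, 3.8]
gripper_width: 0.0176
```

Request:
drive_tool([
  {"gripper":-1,"dx":0,"dy":0,"dz":0.003,"ax":0,"ay":0,"az":0},
  {"gripper":-1,"dx":0,"dy":0,"dz":0,"ax":0,"ay":0,"az":0},
  {"gripper":-1,"dx":0,"dy":0,"dz":0,"ax":0,"ay":0,"az":0},
])

```text
time: 5.55
position: [0.4713, 0.0423, 0.0531]
ee_rot: [3.141, 0.002, -2.869]
force: [-5.6, 7.2, 4.5]
gripper_width: 0.0175
```

Request:
drive_tool([
  {"gripper":-1,"dx":0,"dy":0,"dz":0.003,"ax":0,"ay":0,"az":0},
  {"gripper":-1,"dx":0,"dy":0,"dz":0,"ax":0,"ay":0,"az":0},
  {"gripper":-1,"dx":0,"dy":0,"dz":0,"ax":0,"ay":0,"az":0},
])

```text
time: 5.85
position: [0.4714, 0.0423, 0.0516]
ee_rot: [3.141, 0.002, -2.869]
force: [-5.4, 7.5, 4.2]
gripper_width: 0.0176
```

Request:
drive_tool([
  {"gripper":-1,"dx":0,"dy":0,"dz":0.003,"ax":0,"ay":0,"az":0},
  {"gripper":-1,"dx":0,"dy":0,"dz":0,"ax":0,"ay":0,"az":0},
  {"gripper":-1,"dx":0,"dy":0,"dz":0,"ax":0,"ay":0,"az":0},
])

```text
time: 6.15
position: [0.4715, 0.0423, 0.0501]
ee_rot: [3.141, 0.002, -2.869]
force: [-4.7, 6.7, 3.6]
gripper_width: 0.0175
```

Request:
drive_tool([
  {"gripper":-1,"dx":0,"dy":0,"dz":0.003,"ax":0,"ay":0,"az":0},
  {"gripper":-1,"dx":0,"dy":0,"dz":0,"ax":0,"ay":0,"az":0},
  {"gripper":-1,"dx":0,"dy":0,"dz":0,"ax":0,"ay":0,"az":0},
])

```text
time: 6.45
position: [0.4715, 0.0423, 0.0488]
ee_rot: [3.141, 0.002, -2.869]
force: [-4.8, 7.3, 6.1]
gripper_width: 0.0174
```

```bash
python3 - <<'E'
from h import *;import pickle
w=snap('wrist');z=np.load('jig.npz');o=z['o'];p=float(z['psi']);n=np.array([np.cos(p),np.sin(p)]);d=np.array([-np.sin(p),np.cos(p)])
F=lambda x,y,h:np.r_[o+n*x+d*y,.018+h]
im=w['color'].copy();im=cv2.resize(im[150:384,60:460],(800,468),interpolation=cv2.INTER_CUBIC)
for t,c in ((0,(0,255,0)),(.1,(255,255,0)),(-.06,(255,0,0))):
  for h in(0,.006):   # arm axis, arm top surface at knob inner side
    R=.06; q=(proj(w,F(.017-R*np.cos(t)-h*np.sin(t)*-1,.11+.007,.057+R*np.sin(t)+h*np.cos(t)))-[60,150]+.5)*2-.5
    cv2.circle(im,tuple(int(v) for v in q),2,c,-1)
  q=(proj(w,F(.017-.085*np.cos(t),.11,.057+.085*np.sin(t)))-[60,150]+.5)*2-.5;cv2.circle(im,tuple(int(v) for v in q),2,c,-1)
cv2.imwrite('pics/w5.png',im[:,:,::-1])
E
```

```text
(no output)
```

View pics/w5.png

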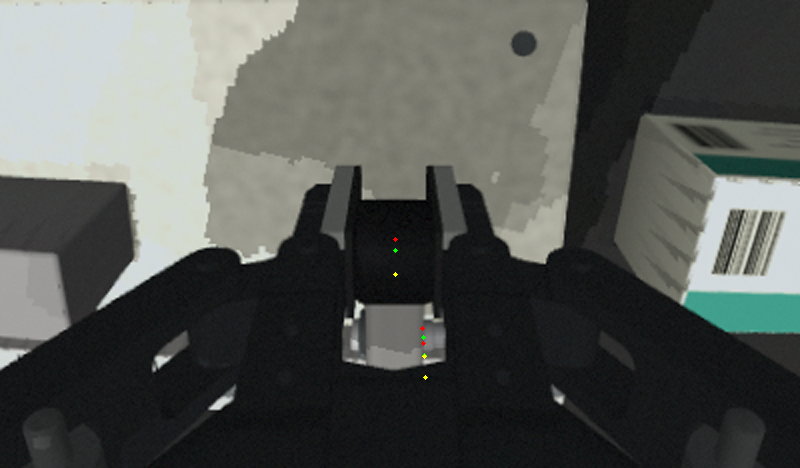

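Request:
drive_tool([
  {"gripper":-1,"dx":0,"dy":0,"dz":0,"ax":0,"ay":0,"az":0},
  {"gripper":-1,"dx":0,"dy":0,"dz":0,"ax":0,"ay":0,"az":0},
  {"gripper":-1,"dx":0,"dy":0,"dz":0.003,"ax":0,"ay":0,"az":0},
  {"gripper":-1,"dx":0,"dy":0,"dz":0,"ax":0,"ay":0,"az":0},
  {"gripper":-1,"dx":0,"dy":0,"dz":0,"ax":0,"ay":0,"az":0},
], grip_force=80)

```text
time: 7.0
position: [0.4716, 0.0423, 0.0485]
ee_rot: [3.141, 0.002, -2.869]
force: [-12.8, 8.1, 23.5]
gripper_width: 0.0171
```

Request:
drive_tool([
  {"gripper":-1,"dx":0,"dy":0,"dz":0.002,"ax":0,"ay":0,"az":0},
  {"gripper":-1,"dx":0,"dy":0,"dz":0,"ax":0,"ay":0,"az":0},
  {"gripper":-1,"dx":0,"dy":0,"dz":0,"ax":0,"ay":0,"az":0},
])

```text
time: 7.3
position: [0.4717, 0.0423, 0.0483]
ee_rot: [-3.142, 0.003, -2.869]
force: [-16.5, 7.5, 34.3]
gripper_width: 0.0173
```

The stop is hard home: z force jumped to 34 N with no further movement, 0.08 rad past what the slip suggested. I'll release it, lift, move over the bar and turn.

Request:
drive_tool([
  {"gripper":0,"dx":0,"dy":0,"dz":-0.004,"ax":0,"ay":0,"az":0},
  {"gripper":0,"dx":0,"dy":0,"dz":0,"ax":0,"ay":0,"az":0},
  {"gripper":0,"dx":0,"dy":0,"dz":0,"ax":0,"ay":0,"az":0},
  {"gripper":0,"dx":0,"dy":0,"dz":0,"ax":0,"ay":0,"az":0},
  {"gripper":0.2,"dx":0,"dy":0,"dz":-0.08,"ax":0,"ay":0,"az":0},
  {"gripper":0.2,"dx":0,"dy":0,"dz":-0.08,"ax":0,"ay":0,"az":0},
  {"gripper":0.2,"dx":0,"dy":0,"dz":-0.08,"ax":0,"ay":0,"az":0},
  {"gripper":0.2,"dx":0,"dy":0,"dz":0,"ax":0,"ay":0,"az":0},
])

```text
time: 8.1
position: [0.4732, 0.0411, 0.171]
ee_rot: [-3.138, 0.008, -2.869]
force: [1.0, 0.3, -0.7]
gripper_width: 0.0513
```

Request:
drive_tool([
  {"gripper":0.4,"dx":0,"dy":0,"dz":0,"ax":0,"ay":0,"az":0.0455},
  {"gripper":0.4,"dx":0,"dy":0,"dz":0,"ax":0,"ay":0,"az":0.0455},
  {"gripper":0.4,"dx":0,"dy":0,"dz":0,"ax":0,"ay":0,"az":0.0455},
  {"gripper":0.4,"dx":0,"dy":0,"dz":0,"ax":0,"ay":0,"az":0.0455},
  {"gripper":0.4,"dx":0,"dy":0,"dz":0,"ax":0,"ay":0,"az":0.0455},
  {"gripper":0.4,"dx":0,"dy":0,"dz":0,"ax":0,"ay":0,"az":0.0455},
  {"gripper":0.4,"dx":0,"dy":0,"dz":0,"ax":0,"ay":0,"az":0.0455},
  {"gripper":0.4,"dx":0,"dy":0,"dz":0,"ax":0,"ay":0,"az":0.0455},
  {"gripper":0.4,"dx":0,"dy":0,"dz":0,"ax":0,"ay":0,"az":0.0455},
  {"gripper":0.4,"dx":0,"dy":0,"dz":0,"ax":0,"ay":0,"az":0.0455},
  {"gripper":0.4,"dx":0,"dy":0,"dz":0,"ax":0,"ay":0,"az":0.045},
  {"gripper":0.4,"dx":0,"dy":0,"dz":0,"ax":0,"ay":0,"az":0},
])

```text
time: 9.3
position: [0.4707, 0.0414, 0.1656]
ee_rot: [-3.141, -0.0, 1.842]
force: [0.1, 1.4, -0.7]
gripper_width: 0.0599
```

Request:
drive_tool([
  {"gripper":0.4,"dx":-0.1,"dy":0.014,"dz":0,"ax":0,"ay":0,"az":0},
  {"gripper":0.4,"dx":-0.1,"dy":0.014,"dz":0,"ax":0,"ay":0,"az":0},
  {"gripper":0.4,"dx":-0.1,"dy":0.014,"dz":0,"ax":0,"ay":0,"az":0},
  {"gripper":0.4,"dx":0,"dy":0,"dz":0,"ax":0,"ay":0,"az":0},
  {"gripper":0.4,"dx":0,"dy":0,"dz":0,"ax":0,"ay":0,"az":0},
])

```text
time: 9.8
position: [0.5307, -0.0966, 0.1654]
ee_rot: [-3.14, -0.001, 1.845]
force: [-0.6, 0.5, 0.1]
gripper_width: 0.0596
```

```bash
cat > st.py <<'E'
from h import *
z=np.load('jig.npz');o=z['o'];p=float(z['psi']);n=np.array([np.cos(p),np.sin(p)]);d=np.array([-np.sin(p),np.cos(p)])
F=lambda x,y,h:np.r_[o+n*x+d*y,.018+h]
def rep():
    S=get_state();T=S['position'];f=np.array(S['force'])
    print('t',S['time'],'TCP in fence',np.round([(T[:2]-o)@n,(T[:2]-o)@d,T[2]],4),'F',np.round([f[:2]@n,f[:2]@d,f[2]],1),'yaw err',S['ee_rot'][2]-(p+np.pi/2),S['ee_rot'][:2],'w',S['gripper_width'])
E
python3 - <<'E'
from st import *
rep(); w=snap('wrist','w6.png');import pickle;pickle.dump(w,open('w6.pkl','wb'))
E
```

```text
t 9.8 TCP in fence [-0.0472 -0.0395  0.1654] F [-0.4  0.7  0.1] yaw err 0.0037094338788310477 [-3.14042534e+00 -1.09491226e-03] w 0.05962503476945506
```

View pics/w6.png

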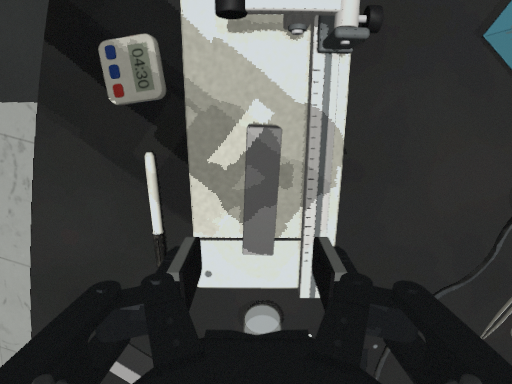

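The stop is down (knob at (230,5), screw at (297,28)). The bar's top runs from (248,128)–(282,128) to (243,254)–(273,254), between the pads.

```bash
python3 - <<'E'
from st import *;import pickle
w=pickle.load(open('w6.pkl','rb'))
for q in ((248,128),(282,128),(273,254),(243,254)):
    P=onz(w,q,.063)[:2]-o;print('bar',P@n,P@d)
for q in ((297,33),(297,30)): P=onz(w,q,.041)[:2]-o;print('screw',P@n,P@d)
E
```

```text
bar -0.05560256223452053 0.01784042888934033
bar -0.027192589696112282 0.017988986036441144
bar -0.032270774560980986 -0.0994056584540802
bar -0.06088956855975989 -0.0995446153901323
screw -0.014508918236736577 0.09644696555832538
screw -0.014584356032366809 0.09882718509148591
```

Request:
drive_tool([
  {"gripper":0.4,"dx":0,"dy":0.006,"dz":0.08,"ax":0,"ay":0,"az":0.001},
  {"gripper":0.4,"dx":0,"dy":0,"dz":0.08,"ax":0,"ay":0,"az":0},
  {"gripper":0.4,"dx":0,"dy":0,"dz":0.06,"ax":0,"ay":0,"az":0},
  {"gripper":0.4,"dx":0,"dy":0,"dz":0.027,"ax":0,"ay":0,"az":0},
  {"gripper":0.4,"dx":0,"dy":0,"dz":0,"ax":0,"ay":0,"az":0},
  {"gripper":0.4,"dx":0,"dy":0,"dz":0,"ax":0,"ay":0,"az":0},
  {"gripper":-1,"dx":0,"dy":0,"dz":0,"ax":0,"ay":0,"az":0},
  {"gripper":-1,"dx":0,"dy":0,"dz":0,"ax":0,"ay":0,"az":0},
  {"gripper":-1,"dx":0,"dy":0,"dz":0,"ax":0,"ay":0,"az":0},
  {"gripper":-1,"dx":0,"dy":0,"dz":0,"ax":0,"ay":0,"az":0},
  {"gripper":-1,"dx":0,"dy":0,"dz":0,"ax":0,"ay":0,"az":0},
], grip_force=25)

```text
time: 10.95
position: [0.5344, -0.0954, 0.0441]
ee_rot: [3.14, 0.001, 1.84]
force: [-1.3, -0.2, 6.0]
gripper_width: 0.0296
```

```bash
python3 -c "
from st import *
rep()"
```

```text
t 10.95 TCP in fence [-0.0434 -0.0393  0.0441] F [-1.3  0.2  6. ] yaw err -0.0009762035697395977 [3.13993803e+00 1.16402624e-03] w 0.029607759430183497
```

Request:
drive_tool([
  {"gripper":-1,"dx":0,"dy":0,"dz":-0.001,"ax":0,"ay":0,"az":0},
  {"gripper":-1,"dx":0.02,"dy":0.008,"dz":0,"ax":0,"ay":0,"az":0},
  {"gripper":-1,"dx":0.02,"dy":0.008,"dz":0,"ax":0,"ay":0,"az":0},
  {"gripper":-1,"dx":0.02,"dy":0.008,"dz":0,"ax":0,"ay":0,"az":0},
  {"gripper":-1,"dx":0.02,"dy":0.008,"dz":0,"ax":0,"ay":0,"az":0},
  {"gripper":-1,"dx":0.02,"dy":0.008,"dz":0,"ax":0,"ay":0,"az":0},
  {"gripper":-1,"dx":0.02,"dy":0.008,"dz":0,"ax":0,"ay":0,"az":0},
  {"gripper":-1,"dx":0.016,"dy":0,"dz":0,"ax":0,"ay":0,"az":0},
  {"gripper":-1,"dx":0,"dy":0,"dz":0,"ax":0,"ay":0,"az":0},
  {"gripper":-1,"dx":0,"dy":0,"dz":0,"ax":0,"ay":0,"az":0},
  {"gripper":-1,"dx":0,"dy":0,"dz":0,"ax":0,"ay":0,"az":0},
])

```text
time: 12.05
position: [0.5394, -0.0219, 0.0441]
ee_rot: [3.139, -0.0, 1.84]
force: [2.1, 4.7, 7.2]
gripper_width: 0.0294
```

```bash
python3 -c "
from st import *
rep(); w=snap('wrist'); cv2.imwrite('pics/w7.png',cv2.resize(w['color'][80:260,150:370],(792,648)[0:2] if 0 else (733,600),interpolation=cv2.INTER_CUBIC)[:,:,::-1])"
```

```text
t 12.05 TCP in fence [-0.0188  0.0302  0.0441] F [3.3 3.9 7.2] yaw err -0.0005974828898658302 [ 3.13924835e+00 -4.91566475e-04] w 0.02942316994674858
```

View pics/w7.png

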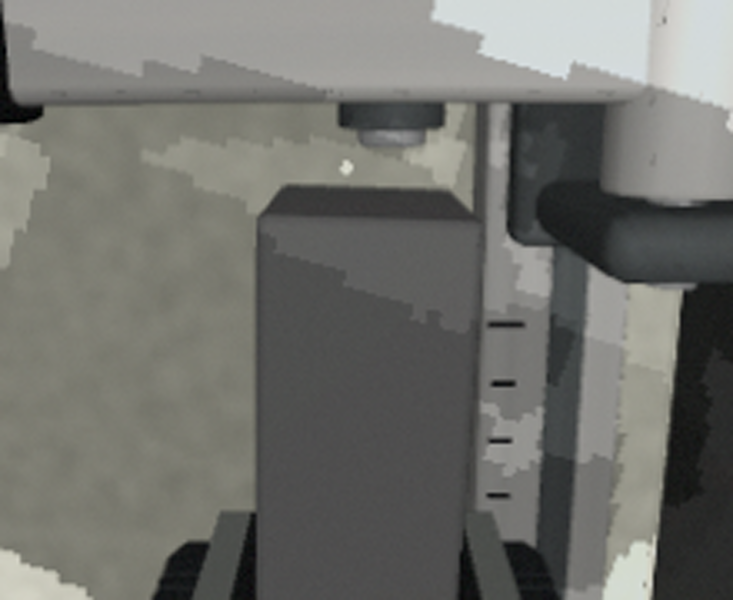

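The bar's end (crop row ~200) is just short of the screw nose (392,145), and there's a slim gap to the fence. I'll ease off the downward press, then close the gaps in small steps.

Request:
drive_tool([
  {"gripper":-1,"dx":0,"dy":0,"dz":-0.002,"ax":0,"ay":0,"az":0},
  {"gripper":-1,"dx":0,"dy":0,"dz":0,"ax":0,"ay":0,"az":0},
  {"gripper":-1,"dx":0,"dy":0.002,"dz":0,"ax":0,"ay":0,"az":0},
  {"gripper":-1,"dx":0,"dy":0.002,"dz":0,"ax":0,"ay":0,"az":0},
  {"gripper":-1,"dx":0,"dy":0,"dz":0,"ax":0,"ay":0,"az":0},
  {"gripper":-1,"dx":0,"dy":0,"dz":0,"ax":0,"ay":0,"az":0},
])

```text
time: 12.7
position: [0.5396, -0.0223, 0.0442]
ee_rot: [-3.139, -0.001, 1.841]
force: [-6.0, 0.5, 6.3]
gripper_width: 0.0298
```

```bash
python3 -c "
from st import *
rep()"
```

```text
t 12.7 TCP in fence [-0.0188  0.0297  0.0442] F [-5.7  2.1  6.3] yaw err -0.0004962922627127497 [-3.13863335e+00 -1.34589283e-03] w 0.029778502641394703
```

Request:
drive_tool([
  {"gripper":-1,"dx":0,"dy":0,"dz":-0.002,"ax":0,"ay":0,"az":0},
  {"gripper":-1,"dx":0,"dy":0,"dz":0,"ax":0,"ay":0,"az":0},
  {"gripper":-1,"dx":0,"dy":0,"dz":0,"ax":0,"ay":0,"az":0},
])

```text
time: 13.0
position: [0.5406, -0.0227, 0.045]
ee_rot: [-3.141, -0.0, 1.84]
force: [-0.4, 0.8, -1.9]
gripper_width: 0.0298
```

```bash
python3 -c "
from st import *
rep()"
```

```text
t 13.0 TCP in fence [-0.0179  0.0291  0.045 ] F [-0.1  0.9 -1.9] yaw err -0.0008134522200737848 [-3.14114848e+00 -1.83122503e-04] w 0.029832064999448873
```

Request:
drive_tool([
  {"gripper":-1,"dx":0,"dy":0,"dz":-0.002,"ax":0,"ay":0,"az":0},
  {"gripper":-1,"dx":0,"dy":0,"dz":0,"ax":0,"ay":0,"az":0},
  {"gripper":-1,"dx":0,"dy":0,"dz":0,"ax":0,"ay":0,"az":0},
])

```text
time: 13.3
position: [0.5408, -0.0228, 0.0463]
ee_rot: [3.142, 0.0, 1.84]
force: [0.0, -0.0, -2.8]
gripper_width: 0.0297
```

```bash
python3 -c "
from st import *
rep()"
```

```text
t 13.3 TCP in fence [-0.0178  0.029   0.0463] F [ 0.  -0.  -2.8] yaw err -0.0008605755711910135 [3.14154235e+00 2.41719186e-05] w 0.029701590702543346
```

The earlier side forces were deck friction, and the bar now hangs about 1 mm clear. I'll go to the fence in small steps.

Request:
drive_tool([
  {"gripper":-1,"dx":0,"dy":0.002,"dz":0.0015,"ax":0,"ay":0,"az":0},
  {"gripper":-1,"dx":0,"dy":0.002,"dz":0,"ax":0,"ay":0,"az":0},
  {"gripper":-1,"dx":0,"dy":0,"dz":0,"ax":0,"ay":0,"az":0},
  {"gripper":-1,"dx":0,"dy":0,"dz":0,"ax":0,"ay":0,"az":0},
])

```text
time: 13.7
position: [0.5427, -0.0222, 0.0455]
ee_rot: [-3.142, -0.0, 1.84]
force: [-0.0, 0.2, -1.9]
gripper_width: 0.0295
```

```bash
python3 -c "
from st import *
rep()"
```

```text
t 13.7 TCP in fence [-0.0158  0.0291  0.0455] F [ 0.   0.2 -1.9] yaw err -0.0007959870438940531 [-3.14155696e+00 -7.34102565e-06] w 0.02947956391634906
```

Request:
drive_tool([
  {"gripper":-1,"dx":0,"dy":0.001,"dz":0,"ax":0,"ay":0,"az":0},
  {"gripper":-1,"dx":0,"dy":0,"dz":0,"ax":0,"ay":0,"az":0},
  {"gripper":-1,"dx":0,"dy":0,"dz":0,"ax":0,"ay":0,"az":0},
])

```text
time: 14.0
position: [0.5431, -0.0221, 0.0455]
ee_rot: [-3.142, 0.0, 1.84]
force: [0.2, -1.0, -1.5]
gripper_width: 0.0295
```

```bash
python3 -c "
from st import *
rep()"
```

```text
t 14.0 TCP in fence [-0.0153  0.029   0.0455] F [-0.1 -1.  -1.5] yaw err -0.0008399937052345763 [-3.14155061e+00  9.91508303e-06] w 0.029540481561229116
```

Request:
drive_tool([
  {"gripper":-1,"dx":0,"dy":0.001,"dz":0,"ax":0,"ay":0,"az":0},
  {"gripper":-1,"dx":0,"dy":0,"dz":0,"ax":0,"ay":0,"az":0},
  {"gripper":-1,"dx":0,"dy":0,"dz":0,"ax":0,"ay":0,"az":0},
])

```text
time: 14.3
position: [0.5434, -0.022, 0.0454]
ee_rot: [-3.141, -0.0, 1.84]
force: [-2.7, -1.8, -1.9]
gripper_width: 0.0299
```

Request:
drive_tool([
  {"gripper":-1,"dx":0,"dy":0.001,"dz":0,"ax":0,"ay":0,"az":0},
  {"gripper":-1,"dx":0,"dy":0,"dz":0,"ax":0,"ay":0,"az":0},
  {"gripper":-1,"dx":0,"dy":0,"dz":0,"ax":0,"ay":0,"az":0},
])

```text
time: 14.6
position: [0.5439, -0.0219, 0.0454]
ee_rot: [-3.141, 0.0, 1.841]
force: [-3.5, -3.3, -1.8]
gripper_width: 0.0297
```

```bash
python3 -c "
from st import *
rep()"
```

```text
t 14.6 TCP in fence [-0.0146  0.029   0.0454] F [-4.3 -2.2 -1.8] yaw err -0.000514866055320029 [-3.14074854e+00  4.91081597e-05] w 0.029653102455851694
```

The fence is met (Fx ≈ −4 N at x ≈ −0.015, as expected). Next I'll slide along it toward the screw.

Request:
drive_tool([
  {"gripper":-1,"dx":0.002,"dy":0,"dz":0,"ax":0,"ay":0,"az":0},
  {"gripper":-1,"dx":0.002,"dy":0,"dz":0,"ax":0,"ay":0,"az":0},
  {"gripper":-1,"dx":0,"dy":0,"dz":0,"ax":0,"ay":0,"az":0},
  {"gripper":-1,"dx":0,"dy":0,"dz":0,"ax":0,"ay":0,"az":0},
])

```text
time: 15.0
position: [0.5433, -0.02, 0.0454]
ee_rot: [-3.141, 0.0, 1.841]
force: [-4.2, -4.3, -2.5]
gripper_width: 0.0296
```

```bash
python3 -c "
from st import *
rep()"
```

```text
t 15.0 TCP in fence [-0.0146  0.031   0.0454] F [-5.2 -3.  -2.5] yaw err -0.000484748873398555 [-3.14073772e+00  1.51138641e-04] w 0.02963309686509783
```

Request:
drive_tool([
  {"gripper":-1,"dx":0.002,"dy":0,"dz":0,"ax":0,"ay":0,"az":0},
  {"gripper":-1,"dx":0,"dy":0,"dz":0,"ax":0,"ay":0,"az":0},
  {"gripper":-1,"dx":0,"dy":0,"dz":0,"ax":0,"ay":0,"az":0},
])

```text
time: 15.3
position: [0.543, -0.0191, 0.0454]
ee_rot: [-3.141, 0.0, 1.841]
force: [-3.6, -3.3, -2.2]
gripper_width: 0.0293
```

```bash
python3 -c "
from st import *
rep()
import pickle;w=snap('wrist');pickle.dump(w,open('w8.pkl','wb'));g=cv2.cvtColor(w['color'],cv2.COLOR_RGB2GRAY)
print(g[100:150:1,265])"
```

```text
t 15.3 TCP in fence [-0.0146  0.0319  0.0454] F [-4.4 -2.2 -2.2] yaw err -0.0005074431718063988 [-3.14071417e+00  1.72751566e-04] w 0.02928495711150282
[159 160 160 160 161 161 162 163 164 164 161 151 142 130 113  82  66  67
  66  65  65  66  81  96 102 101  98 105 123 127 127 139 145 146 145 128
  82  56  56  56  54  56  58  59  58  73  86  91  94  94]
```

```bash
python3 -c "
from st import *
import pickle;w=pickle.load(open('w8.pkl','rb'))
P=onz(w,(265,145),.0645);y=(P[:2]-o)@d;print('bar end y',y,'bottom of end proj',proj(w,F(-.015,y,.001)),proj(w,F(-.015,y,.023)))
for yy in (.085,.09,.095): print(yy,proj(w,F(-.015,yy,.023)),proj(w,F(-.015,yy,.018)),proj(w,F(-.015,yy,.028)))
c=w['color'][90:160,220:320];cv2.imwrite('pics/c9.png',cv2.resize(c,(800,560),interpolation=cv2.INTER_CUBIC)[:,:,::-1])"
```

```text
bar end y 0.09010035435276485 bottom of end proj [257.42635272 135.18188234] [257.5111082  139.18493113]
0.085 [257.50257496 149.2688073 ] [257.48169471 147.94591868] [257.52487239 150.68189169]
0.09 [257.51094079 139.38506001] [257.48958359 138.36931321] [257.53376401 140.47075895]
0.095 [257.51925325 129.33042534] [257.49742171 128.63304976] [257.54259951 130.07628838]
```

View pics/c9.png

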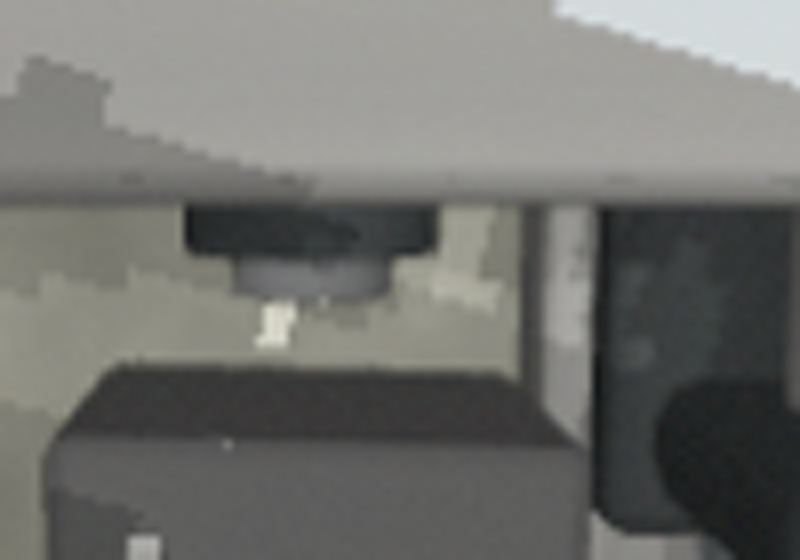

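Nose edge is at row ~128 and the bar end (mid-height) at row ~139, so the gap is about 5.5 mm. I'll move 4 mm, then go in fine steps.

Request:
drive_tool([
  {"gripper":-1,"dx":0.002,"dy":0,"dz":0,"ax":0,"ay":0,"az":0},
  {"gripper":-1,"dx":0.002,"dy":0,"dz":0,"ax":0,"ay":0,"az":0},
  {"gripper":-1,"dx":0.002,"dy":0,"dz":0,"ax":0,"ay":0,"az":0},
  {"gripper":-1,"dx":0.002,"dy":0,"dz":0,"ax":0,"ay":0,"az":0},
  {"gripper":-1,"dx":0,"dy":0,"dz":0,"ax":0,"ay":0,"az":0},
  {"gripper":-1,"dx":0,"dy":0,"dz":0,"ax":0,"ay":0,"az":0},
])

```text
time: 15.95
position: [0.542, -0.0152, 0.0454]
ee_rot: [-3.141, 0.0, 1.84]
force: [-2.7, -4.7, -2.3]
gripper_width: 0.0293
```

```bash
python3 -c "
from st import *
rep()"
```

```text
t 15.95 TCP in fence [-0.0146  0.036   0.0454] F [-3.8 -3.8 -2.3] yaw err -0.000559240290070484 [-3.14071378e+00  1.35531544e-04] w 0.029336562441973194
```

Request:
drive_tool([
  {"gripper":-1,"dx":0.001,"dy":0,"dz":0,"ax":0,"ay":0,"az":0},
  {"gripper":-1,"dx":0,"dy":0,"dz":0,"ax":0,"ay":0,"az":0},
  {"gripper":-1,"dx":0,"dy":0,"dz":0,"ax":0,"ay":0,"az":0},
])

```text
time: 16.25
position: [0.5419, -0.0148, 0.0454]
ee_rot: [-3.141, 0.0, 1.84]
force: [-4.5, -4.2, -2.2]
gripper_width: 0.0297
```

```bash
python3 -c "
from st import *
rep()"
```

```text
t 16.25 TCP in fence [-0.0146  0.0364  0.0454] F [-5.5 -2.9 -2.2] yaw err -0.0005336934907003155 [-3.14071642e+00  2.60181166e-04] w 0.02968405093354992
```

Request:
drive_tool([
  {"gripper":-1,"dx":0.001,"dy":0,"dz":0,"ax":0,"ay":0,"az":0},
  {"gripper":-1,"dx":0,"dy":0,"dz":0,"ax":0,"ay":0,"az":0},
  {"gripper":-1,"dx":0,"dy":0,"dz":0,"ax":0,"ay":0,"az":0},
])

```text
time: 16.55
position: [0.5417, -0.0144, 0.0454]
ee_rot: [-3.141, 0.0, 1.84]
force: [-3.9, -5.1, -1.9]
gripper_width: 0.0296
```

```bash
python3 -c "
from st import *
rep()"
```

```text
t 16.55 TCP in fence [-0.0146  0.0369  0.0454] F [-5.1 -3.8 -1.9] yaw err -0.000564124530405774 [-3.14071827e+00  2.68641339e-04] w 0.029617625933812414
```

Request:
drive_tool([
  {"gripper":-1,"dx":0.001,"dy":0,"dz":0,"ax":0,"ay":0,"az":0},
  {"gripper":-1,"dx":0,"dy":0,"dz":0,"ax":0,"ay":0,"az":0},
  {"gripper":-1,"dx":0,"dy":0,"dz":0,"ax":0,"ay":0,"az":0},
])

```text
time: 16.85
position: [0.5416, -0.0139, 0.0454]
ee_rot: [-3.141, 0.0, 1.841]
force: [-3.8, -4.1, -3.2]
gripper_width: 0.0299
```

```bash
python3 -c "
from st import *
rep()"
```

```text
t 16.85 TCP in fence [-0.0146  0.0374  0.0454] F [-4.8 -3.  -3.2] yaw err -0.0005165609905257718 [-3.14071810e+00  2.84846525e-04] w 0.029917176727805018
```

Request:
drive_tool([
  {"gripper":-1,"dx":0.001,"dy":0,"dz":0,"ax":0,"ay":0,"az":0},
  {"gripper":-1,"dx":0,"dy":0,"dz":0,"ax":0,"ay":0,"az":0},
  {"gripper":-1,"dx":0,"dy":0,"dz":0,"ax":0,"ay":0,"az":0},
])

```text
time: 17.15
position: [0.5414, -0.0134, 0.0454]
ee_rot: [-3.141, 0.0, 1.841]
force: [-3.5, -4.1, -2.0]
gripper_width: 0.0299
```

```bash
python3 -c "
from st import *
rep()"
```

```text
t 17.15 TCP in fence [-0.0146  0.0379  0.0454] F [-4.5 -3.  -2. ] yaw err -0.0004993623286773108 [-3.14064184e+00  2.53261615e-04] w 0.02987062023689561
```

Request:
drive_tool([
  {"gripper":-1,"dx":0.001,"dy":0,"dz":0,"ax":0,"ay":0,"az":0},
  {"gripper":-1,"dx":0,"dy":0,"dz":0,"ax":0,"ay":0,"az":0},
  {"gripper":-1,"dx":0,"dy":0,"dz":0,"ax":0,"ay":0,"az":0},
])

```text
time: 17.45
position: [0.5414, -0.0132, 0.0455]
ee_rot: [-3.141, 0.001, 1.841]
force: [-3.7, -6.5, -1.7]
gripper_width: 0.0297
```

```bash
python3 -c "
from st import *
rep()"
```

```text
t 17.45 TCP in fence [-0.0146  0.0381  0.0455] F [-5.3 -5.3 -1.7] yaw err -0.00040574415100036454 [-3.14082721e+00  8.65154945e-04] w 0.02972002833796435
```

The bar has met the screw. One more half millimetre should give about 5 N, and I'll hold it there for about 1.2 s.

Request:
drive_tool([
  {"gripper":-1,"dx":0.001,"dy":0,"dz":0,"ax":0,"ay":0,"az":0},
  {"gripper":-1,"dx":0,"dy":0,"dz":0,"ax":0,"ay":0,"az":0},
  {"gripper":-1,"dx":0,"dy":0,"dz":0,"ax":0,"ay":0,"az":0},
])

```text
time: 17.75
position: [0.5417, -0.0129, 0.0457]
ee_rot: [3.141, 0.001, 1.84]
force: [-3.4, -6.8, -2.4]
gripper_width: 0.0299
```

```bash
python3 -c "
from st import *
rep()"
```

```text
t 17.75 TCP in fence [-0.0143  0.0383  0.0457] F [-5.1 -5.6 -2.4] yaw err -0.0005668273657226663 [3.14145144e+00 1.44234102e-03] w 0.02986025978420739
```

Request:
drive_tool([
  {"gripper":-1,"dx":0.001,"dy":0,"dz":0,"ax":0,"ay":0,"az":0},
  {"gripper":-1,"dx":0,"dy":0,"dz":0,"ax":0,"ay":0,"az":0},
  {"gripper":-1,"dx":0,"dy":0,"dz":0,"ax":0,"ay":0,"az":0},
])

```text
time: 18.05
position: [0.5417, -0.0128, 0.0458]
ee_rot: [3.141, 0.002, 1.841]
force: [-1.7, -9.2, -1.9]
gripper_width: 0.0294
```

```bash
python3 -c "
from st import *
rep()"
```

```text
t 18.05 TCP in fence [-0.0143  0.0383  0.0458] F [-4.1 -8.4 -1.9] yaw err -0.00047088480196189053 [3.14129140e+00 2.21602736e-03] w 0.029359079767962135
```

Request:
drive_tool([
  {"gripper":-1,"dx":0,"dy":0,"dz":0,"ax":0,"ay":0,"az":0},
  {"gripper":-1,"dx":0,"dy":0,"dz":0,"ax":0,"ay":0,"az":0},
  {"gripper":-1,"dx":0,"dy":0,"dz":0,"ax":0,"ay":0,"az":0},
  {"gripper":-1,"dx":0,"dy":0,"dz":0,"ax":0,"ay":0,"az":0},
  {"gripper":-1,"dx":0,"dy":0,"dz":0,"ax":0,"ay":0,"az":0},
  {"gripper":-1,"dx":0,"dy":0,"dz":0,"ax":0,"ay":0,"az":0},
  {"gripper":-1,"dx":0,"dy":0,"dz":0,"ax":0,"ay":0,"az":0},
  {"gripper":-1,"dx":0,"dy":0,"dz":0,"ax":0,"ay":0,"az":0},
  {"gripper":-1,"dx":0,"dy":0,"dz":0,"ax":0,"ay":0,"az":0},
])

```text
time: 18.95
position: [0.5417, -0.0128, 0.0458]
ee_rot: [3.141, 0.002, 1.841]
force: [-3.1, -8.4, -1.6]
gripper_width: 0.0297
```

```bash
python3 -c "
from st import *
rep()"
```

```text
t 18.95 TCP in fence [-0.0143  0.0384  0.0458] F [-5.2 -7.3 -1.6] yaw err -0.0004707281631657345 [3.14136664e+00 2.15460462e-03] w 0.02970077212518582
```

The bar was held for over 1 s with about 5 N on the fence and 5–8 N along the screw. Next I'll lower it to the deck, ease off and release.

Request:
drive_tool([
  {"gripper":-1,"dx":0,"dy":0,"dz":0.0015,"ax":0,"ay":0,"az":0},
  {"gripper":-1,"dx":-0.001,"dy":0,"dz":0.001,"ax":0,"ay":0,"az":0},
  {"gripper":-1,"dx":0,"dy":0,"dz":0,"ax":0,"ay":0,"az":0},
  {"gripper":-1,"dx":0,"dy":0,"dz":0,"ax":0,"ay":0,"az":0},
])

```text
time: 19.35
position: [0.5422, -0.0126, 0.0448]
ee_rot: [3.14, 0.001, 1.84]
force: [0.6, -5.4, 0.9]
gripper_width: 0.0296
```

```bash
python3 -c "
from st import *
rep()"
```

```text
t 19.35 TCP in fence [-0.0137  0.0385  0.0448] F [-0.9 -5.4  0.9] yaw err -0.0010593355660755144 [3.13981875e+00 1.25195512e-03] w 0.029592187075857767
```

Request:
drive_tool([
  {"gripper":0,"dx":0,"dy":0,"dz":0,"ax":0,"ay":0,"az":0},
  {"gripper":0,"dx":0,"dy":0,"dz":0,"ax":0,"ay":0,"az":0},
  {"gripper":0.3,"dx":0,"dy":0,"dz":0,"ax":0,"ay":0,"az":0},
  {"gripper":0.3,"dx":0,"dy":0,"dz":0,"ax":0,"ay":0,"az":0},
  {"gripper":0.3,"dx":0,"dy":0,"dz":-0.04,"ax":0,"ay":0,"az":0},
  {"gripper":0.3,"dx":0,"dy":0,"dz":-0.08,"ax":0,"ay":0,"az":0},
  {"gripper":0.3,"dx":0,"dy":0,"dz":-0.08,"ax":0,"ay":0,"az":0},
  {"gripper":0.3,"dx":0,"dy":0,"dz":-0.06,"ax":0,"ay":0,"az":0},
  {"gripper":0.3,"dx":0,"dy":0,"dz":0,"ax":0,"ay":0,"az":0},
  {"gripper":0.3,"dx":0,"dy":0,"dz":0,"ax":0,"ay":0,"az":0},
])

```text
time: 20.35
position: [0.5414, -0.012, 0.1742]
ee_rot: [3.141, 0.0, 1.84]
force: [0.3, -0.8, -0.6]
gripper_width: 0.0553
```

```bash
python3 -c "
from st import *
rep()
import pickle;w=snap('wrist','w10.png');pickle.dump(w,open('w10.pkl','wb'))
for t in(0,):
  print(proj(w,F(.017-.085,.11,.057)))
# predicted bar top corners if gauged
for x in(-.03,0):
  for y in (-.0247,.0953): print(x,y,proj(w,F(x,y,.045)))
c=w['color'];cv2.imwrite('pics/c11.png',cv2.resize(c[0:300,150:400],(667,800)[:2] if 0 else (500,600),interpolation=cv2.INTER_CUBIC)[:,:,::-1])"
```

```text
t 20.35 TCP in fence [-0.0143  0.0392  0.1742] F [ 0.1 -0.9 -0.6] yaw err -0.0007703320837841865 [3.14121149e+00 9.08318508e-05] w 0.05534790722680851
[191.75610004 111.64886128]
-0.03 -0.0247 [241.5432183  253.01886238]
-0.03 0.0953 [239.40253058 128.65570068]
0 -0.0247 [271.92322924 253.01080814]
0 0.0953 [274.04587806 128.64354063]
```

View pics/c11.png

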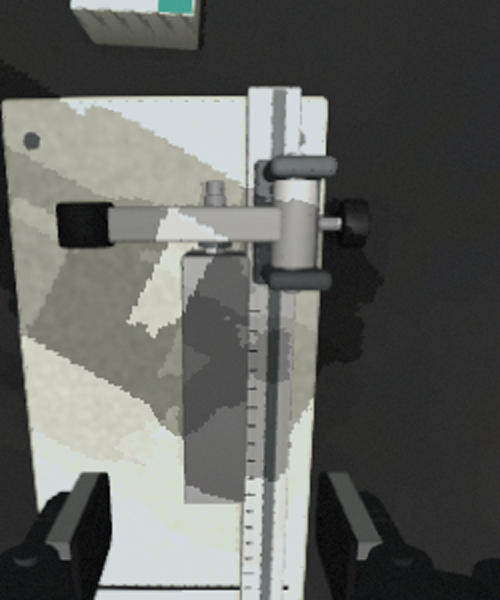

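The release looks clean: the bar lies against the fence and screw at crop (215,378), and the stop is still down with its knob at (85,224). That was the 12th and last picture, so from here I'll check by numbers. Now I'll turn back and go to the knob.

Request:
drive_tool([
  {"gripper":0.3,"dx":0,"dy":0,"dz":0,"ax":0,"ay":0,"az":-0.0455},
  {"gripper":0.2,"dx":0,"dy":0,"dz":0,"ax":0,"ay":0,"az":-0.0455},
  {"gripper":0.2,"dx":0,"dy":0,"dz":0,"ax":0,"ay":0,"az":-0.0455},
  {"gripper":0.2,"dx":0,"dy":0,"dz":0,"ax":0,"ay":0,"az":-0.0455},
  {"gripper":0.2,"dx":0,"dy":0,"dz":0,"ax":0,"ay":0,"az":-0.0455},
  {"gripper":0.2,"dx":0,"dy":0,"dz":0,"ax":0,"ay":0,"az":-0.0455},
  {"gripper":0.2,"dx":0,"dy":0,"dz":0,"ax":0,"ay":0,"az":-0.0455},
  {"gripper":0.2,"dx":0,"dy":0,"dz":0,"ax":0,"ay":0,"az":-0.0455},
  {"gripper":0.2,"dx":0,"dy":0,"dz":0,"ax":0,"ay":0,"az":-0.0455},
  {"gripper":0.2,"dx":0,"dy":0,"dz":0,"ax":0,"ay":0,"az":-0.0455},
  {"gripper":0.2,"dx":0,"dy":0,"dz":0,"ax":0,"ay":0,"az":-0.045},
  {"gripper":0.2,"dx":0,"dy":0,"dz":0,"ax":0,"ay":0,"az":0},
])

```text
time: 21.6
position: [0.5409, -0.012, 0.1728]
ee_rot: [3.14, -0.002, -2.871]
force: [0.7, 0.1, 0.5]
gripper_width: 0.0514
```

Request:
drive_tool([
  {"gripper":0,"dx":0.053,"dy":0.072,"dz":0,"ax":0,"ay":0,"az":0},
  {"gripper":0,"dx":0.053,"dy":0.072,"dz":0,"ax":0,"ay":0,"az":0},
  {"gripper":0,"dx":0,"dy":0,"dz":0,"ax":0,"ay":0,"az":0},
  {"gripper":0,"dx":0,"dy":0,"dz":0,"ax":0,"ay":0,"az":0},
])

```text
time: 22.0
position: [0.471, 0.0435, 0.174]
ee_rot: [3.142, -0.0, -2.874]
force: [0.8, -0.2, 0.3]
gripper_width: 0.0425
```

```bash
python3 -c "
from st import *
rep()
import pickle;w=snap('wrist','w12.png');pickle.dump(w,open('w12.pkl','wb'));g=cv2.cvtColor(w['color'],cv2.COLOR_RGB2GRAY)
# knob: dark blob near predicted point
q=proj(w,F(-.068,.11,.057));print(q)
x,y=[int(round(v)) for v in q]
print(g[y,x-30:x+31]);print(g[y-30:y+31,x])"
```

```text
t 22.0 TCP in fence [-0.0674  0.1115  0.174 ] F [ 0.7 -0.4  0.3] yaw err -4.715289134418114 [ 3.14156174e+00 -2.99923914e-04] w 0.04254546075619085
[255.55449952 196.04782967]
[161 160 157 155 154 154 154 153 154 155 155 155 156 160 164 163 163 160
 153  51   8  20  21  20  23  19  20  18  22  14  21  18  23  17  19  16
  15  18  17  49 131 158 157 156 157 158 157 156 155 154 155 158 159 159
 157 159 160 159 160 160 158]
[146 146 143 145 146 148 148 128 127 125 122 121 121 121 119 118 117  70
  17  14  10  12  16  12  14  15  17  19  15  15  21  22  20  18  19  11
  19  14  18  12  17  16  13  11 144 146 146 146 146 145 145 146 146 145
 144 145 144 145 144 145 145]
```

Request:
drive_tool([
  {"gripper":0,"dx":0,"dy":-0.0016,"dz":0.08,"ax":0,"ay":0,"az":0},
  {"gripper":0,"dx":0,"dy":0,"dz":0.08,"ax":0,"ay":0,"az":0},
  {"gripper":0,"dx":0,"dy":0,"dz":0.05,"ax":0,"ay":0,"az":0},
  {"gripper":0,"dx":0,"dy":0,"dz":0.026,"ax":0,"ay":0,"az":0},
  {"gripper":0,"dx":0,"dy":0,"dz":0,"ax":0,"ay":0,"az":0},
  {"gripper":-1,"dx":0,"dy":0,"dz":0,"ax":0,"ay":0,"az":0},
  {"gripper":-1,"dx":0,"dy":0,"dz":0,"ax":0,"ay":0,"az":0},
  {"gripper":-1,"dx":0,"dy":0,"dz":0,"ax":0,"ay":0,"az":0},
  {"gripper":-1,"dx":0,"dy":0,"dz":0,"ax":0,"ay":0,"az":0},
], grip_force=30)

```text
time: 22.95
position: [0.4721, 0.0425, 0.0571]
ee_rot: [-3.141, 0.002, -2.873]
force: [1.7, 4.7, 3.8]
gripper_width: 0.0178
```

Request:
drive_tool([
  {"gripper":-1,"dx":-0.0014,"dy":0,"dz":-0.022,"ax":0,"ay":0,"az":0},
  {"gripper":-1,"dx":-0.0043,"dy":0,"dz":-0.0217,"ax":0,"ay":0,"az":0},
  {"gripper":-1,"dx":0,"dy":0,"dz":0,"ax":0,"ay":0,"az":0},
])

```text
time: 23.25
position: [0.4743, 0.0432, 0.079]
ee_rot: [-3.141, 0.0, -2.872]
force: [-2.7, 1.3, 0.7]
gripper_width: 0.0176
```

Request:
drive_tool([
  {"gripper":-1,"dx":-0.0071,"dy":0,"dz":-0.0209,"ax":0,"ay":0,"az":0},
  {"gripper":-1,"dx":-0.0097,"dy":0,"dz":-0.0198,"ax":0,"ay":0,"az":0},
  {"gripper":-1,"dx":-0.0122,"dy":0,"dz":-0.0184,"ax":0,"ay":0,"az":0},
  {"gripper":-1,"dx":-0.0145,"dy":0,"dz":-0.0167,"ax":0,"ay":0,"az":0},
  {"gripper":-1,"dx":-0.0165,"dy":0,"dz":-0.0147,"ax":0,"ay":0,"az":0},
  {"gripper":-1,"dx":-0.0183,"dy":0,"dz":-0.0124,"ax":0,"ay":0,"az":0},
  {"gripper":-1,"dx":-0.0197,"dy":0,"dz":-0.0099,"ax":0,"ay":0,"az":0},
  {"gripper":-1,"dx":-0.0209,"dy":0,"dz":-0.0073,"ax":0,"ay":0,"az":0},
  {"gripper":-1,"dx":-0.0216,"dy":0,"dz":-0.0045,"ax":0,"ay":0,"az":0},
  {"gripper":-1,"dx":-0.022,"dy":0,"dz":-0.0017,"ax":0,"ay":0,"az":0},
  {"gripper":-1,"dx":-0.022,"dy":0,"dz":0.0012,"ax":0,"ay":0,"az":0},
  {"gripper":-1,"dx":0,"dy":0,"dz":0,"ax":0,"ay":0,"az":0},
])

```text
time: 24.45
position: [0.5645, 0.0682, 0.1418]
ee_rot: [-3.141, 0.002, -2.872]
force: [-2.2, 2.5, 2.9]
gripper_width: 0.0172
```

```bash
python3 -c "
from st import *
rep()"
```

```text
t 24.45 TCP in fence [0.0294 0.1103 0.1418] F [-1.5  3.   2.9] yaw err -4.712876212622287 [-3.14129795e+00  2.31215889e-03] w 0.017165418531127293
```

The stop is at about 1.7 rad. I'll release the knob, rise, and check the bar from a wrist view by numbers.

Request:
drive_tool([
  {"gripper":0,"dx":0,"dy":0,"dz":0,"ax":0,"ay":0,"az":0},
  {"gripper":0,"dx":0,"dy":0,"dz":0,"ax":0,"ay":0,"az":0},
  {"gripper":0.3,"dx":0,"dy":0,"dz":0,"ax":0,"ay":0,"az":0},
  {"gripper":0.3,"dx":0,"dy":0,"dz":-0.06,"ax":0,"ay":0,"az":0},
  {"gripper":0.3,"dx":0,"dy":0,"dz":-0.09,"ax":0,"ay":0,"az":0},
  {"gripper":0.3,"dx":0,"dy":0,"dz":-0.09,"ax":0,"ay":0,"az":0},
  {"gripper":0.3,"dx":0,"dy":0,"dz":-0.08,"ax":0,"ay":0,"az":0},
  {"gripper":0.3,"dx":0.09,"dy":-0.04,"dz":0,"ax":0,"ay":0,"az":0},
  {"gripper":0.3,"dx":0.09,"dy":-0.04,"dz":0,"ax":0,"ay":0,"az":0},
  {"gripper":0.3,"dx":0.04,"dy":-0.04,"dz":0,"ax":0,"ay":0,"az":0},
  {"gripper":0.3,"dx":0,"dy":0,"dz":0,"ax":0,"ay":0,"az":0},
  {"gripper":0.3,"dx":0,"dy":0,"dz":0,"ax":0,"ay":0,"az":0},
])

```text
time: 25.65
position: [0.4731, -0.0197, 0.3011]
ee_rot: [-3.141, 0.001, -2.874]
force: [-0.4, 0.2, 0.7]
gripper_width: 0.0554
```

```bash
python3 - <<'E'
from st import *
rep();w=snap('wrist','w13.png');c=w['color'];g=cv2.cvtColor(c,cv2.COLOR_RGB2GRAY)
# knob: darkest blob near predicted arc
for t in (1.4,1.5,1.6,1.7,1.8,1.9): print(t,proj(w,F(.017-.085*np.cos(t),.11,.057+.085*np.sin(t))).round(1))
q=proj(w,F(.017-.085*np.cos(1.7),.11,.057+.085*np.sin(1.7)));x,y=int(q[0]),int(q[1])
m=np.zeros_like(g);m[y-40:y+41,x-30:x+31]=g[y-40:y+41,x-30:x+31]<28
n_,l,st,ce=cv2.connectedComponentsWithStats(m);print(st[1:][st[1:,4]>60],ce[1:][st[1:,4]>60])
# bar edges: predicted and measured ends (rows along top face)
A=[proj(w,F(x,y,.045)) for x,y in((-.03,-.0247),(-.03,.0953),(0,.0953),(0,-.0247))];print(np.round(A,1))
r=int((A[0][1]+A[2][1])/2);a,b=int(A[0][0]),int(A[1][0]);print('row',r,g[r,a-8:a+9],g[r,b-8:b+9])
for cc in (a+12,b-12): print('col',cc,int(A[0][1])-8,g[int(A[0][1])-8:int(A[2][1])+9,cc])
E
```

```text
t 25.65 TCP in fence [-0.0822  0.05    0.3011] F [-0.3  0.3  0.7] yaw err -4.714542191328833 [-3.14114809e+00  1.03434870e-03] w 0.05540571418321611
1.4 [310.9 257.4]
1.5 [310.7 264.5]
1.6 [310.2 271.2]
1.7 [309.7 277.3]
1.8 [309.  282.8]
1.9 [308.3 287.5]
[[ 301  237   39   81 1578]
 [ 330  246   10   21   92]] [[322.30228137 282.95120406]
 [335.88043478 253.13043478]]
[[203.8 202.7]
 [289.5 202.6]
 [288.8 222.5]
 [205.  222.5]]
row 212 [151 151 119 115 158 151 152 117 113 157 125 174 173 173 172 172 173] [118 118 117 118 117 104 104 104 103  94  93  95  93  98  95  93  94]
col 215 194 [ 84  61  60  59  61  59  60  62  58 150 165 165 165 164 165 164 163 163
 162 163 171 172 171 171 171 170 170 171 180 121 123 120 134 217 217 216
 209]
col 277 194 [ 67  57  58  58  56  58  58  58  54 105 119 119 119 119 119 120 117 117
 117 118 117 116 117 115 116 117 116 116  91 108 109 107 129 201 201 202
 163]
```

The stop reads about 1.7 rad and the bar's near edge is parallel and on its predicted line. Last, I'll compare the bar's free end before and after the flip.

```bash
python3 - <<'E'
from st import *;import pickle
w=pickle.load(open('w10.pkl','rb'));g=cv2.cvtColor(w['color'],cv2.COLOR_RGB2GRAY).astype(int)
for c in (247,256,264): print('w10',c,g[246:260,c], g[122:136,c])
v=cv2.imread('pics/w13.png',0).astype(int)
for r in (205,208,214,217): print('w13',r,v[r,198:212])
s=snap('wrist')
for q in ((256,251.5),(256,252.5),(256,253.5)): print(q,(onz(w,q,.063)[:2]-o)@d)
for q in ((203.5,208),(204.5,208),(205.5,208)): print(q,(onz(s,q,.063)[:2]-o)@d)
E
```

```text
w10 247 [158 159 158 159 157 163 216 216 215 216 215 216 216 216] [208 209 171  93  57  55 122 161 171 172 171 172 172 171]
w10 256 [101 107 159 159 158 164 216 215 215 216 216 215 216 215] [ 98 105 169 191 143  72 117 109  95  96  97  96  97  97]
w10 264 [101 101 100 110 156 163 216 217 216 216 215 216 215 215] [ 53  78 114  92  55  56  78  93  97  97  97  96  96  95]
w13 205 [216 216 217 216 216 217 217 165 164 165 165 165 165 165]
w13 208 [215 216 216 216 216 217 216 164 167 164 163 165 163 164]
w13 214 [ 92  90  92  86  93  94  94  92 171 171 172 172 172 172]
w13 217 [211 216 216 217 216 115 214 182 167 170 170 170 170 171]
(256, 251.5) -0.023012018876597175
(256, 252.5) -0.024116491831859772
(256, 253.5) -0.025223844731108586
(203.5, 208) -0.025007649660945652
(204.5, 208) -0.023591820491287017
(205.5, 208) -0.02217640974721123
```

```bash
python3 -c "
from bench import *
print(close_job())"
```

```text
the job is handed in; nothing more can be done
None
```

The bar is gauged and lying flush, the flip stop is back up, and I handed the job in at about 26 s of the 72 s. The hand-in gave no verdict.

- **Stop down:** I pinched the knob and swung the stop home. My first light press slipped on the knob (25 N grip), so I pressed again at 80 N grip. It then read 34 N against a hard stop.
- **Gauging:** I slid the bar along the fence to the screw and held it for over 1 s. The wrist force was about 5 N against the fence and 5–8 N along the screw. The split is an estimate, because friction at the fence is included.
- **Release and flip up:** I set the bar down, let go, and swung the stop up to about 1.7 rad.

**Last checks:**
- **Fence:** the bar's near edge is on its predicted line and parallel to the fence.
- **Position along the fence:** the free end measured −22.9 mm before the flip and −23.6 mm after. That 0.7 mm difference is about half a pixel in the last picture, so it could be measuring error. The limit is 2 mm.
- **Stop angle:** the 1.7 rad comes mainly from where the gripper let go of the knob. My image check of the knob merged with other dark parts, so it supports the angle only roughly.
- **Robot:** it was clear of everything, with near-zero force.
- **Other objects:** I kept clear of the timer, marker, beaker and carton, but did not measure them again at the end.

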